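# Square a display panel into the corner of a bonding nest

### The job

The clean display panel lies on the lifting fork on the blue mat. Take the fork by its black grip bar, carry the panel level to the bonding nest and lower the fork between the white bars so that the panel stays lying on them. Draw the fork out and nudge the panel gently home with it: first its long far edge flush against the back stop, then sideways along it to the side stop, which may be clamped anywhere in its slot, so feel for it; each time lean on the panel with a light steady push of about 4 N for half a second, so that it seats and presses in the stop's brass sensing pin. Finish by standing the empty fork back on the blue mat. Do not touch the panel with the gripper, do not tip or knock it, never push it with more than 10 N (the glass edge chips), and leave the other things where they are.

Things in the scene. Friction and masses are not known exactly. Their poses are not given: they have to be found in the camera images.
- panel: Display panel, loose, 80 x 130 x 6 mm (x, y, z of its own frame), about 0.11 kg; black glass with a slate-blue picture area on top, aluminium back. Origin: centre of its underside; z up through the glass. At the start it lies loose and off-centre on the fork's two tines. Fragile: a push of more than 10 N chips it. It slides on the bars with 0.4 to 1.1 N.
- fork: Lifting fork, loose, about 0.16 kg, aluminium. Origin: on its flat underside, on which it stands by itself; x along the tines to their free tips, z up. Two tines, 12 mm wide (y = 21 to 33 and -33 to -21 mm), z = 0 to 8 mm, run from x = -52 to square tips at x = 36. Behind them a cross bar: x = -64 to -52, y = -33 to 33, z = 0 to 8. Tips and outer tine sides are flat and serve for pushing.
- grip (a point): Where to hold the fork, firmly (about 70 N): middle of its black grip bar, fork (-10, 0, 62 mm), over the tines. The bar is 18 mm thick (fork y = -9 to 9; close across it, along the fork's y), z = 49 to 75 mm, x = -64 to 26; a post at x = -64 to -54 mm, 18 mm wide, carries it from the cross bar.
- nest: Bonding nest, fixed to the bench. Origin on the bench; x points to the back stop, y to the side stop. Dark base plate 8 mm high, x = -53 to 77, y = -95 to 107 mm, with white bars and blue stops on top. The seated panel's axes lie along the nest's; its origin is then at nest x = 0, z = 26 mm, and y between -6 and 6 mm, wherever the side stop is clamped.
- bars (a point): Point at nest (0, 0, 26 mm), the height of the tops of the three white bars. These run along x from -33 to 33 mm, at nest y = 41 to 53, -17 to -7 and -58 to -52 mm, and carry the panel. The grooves between and beside them are 18 mm deep down to the base plate and open towards -x: with the fork's origin at nest y = -18 to 2 mm the tines pass down between the bars and out that way.
- back_stop: Blue rail on the nest, fixed; its straight inner face is the plane nest x = 40 mm, from nest y = -56 to 48 mm, top 8 mm above the white bars. Origin: middle of the rail's foot, at nest (45, -4, 8 mm); axes as the nest. The panel's long far edge (its own +x side) bears on it.
- back_pin (a joint): Brass sensing pin in the middle of the back stop's face (sprung, under 0.2 N): 0 when it stands out 3 mm, 0.003 when pressed flush by the panel's edge.
- side_pin (a joint): The like pin in the middle (nest x = 2 mm) of the side stop's face. The side stop is a blue rail on the nest, rigid while you work, face along nest x from -26 to 30 mm, top 8 mm above the bars. Its thumb screw clamps it where the last job needed it: its face lies anywhere from nest y = 59 to 71 mm. That setting is not reported; find it by sight or touch. The panel's +y side bears on it.
- far_left (a point): The panel's lower corner at the +y end of its long far edge: panel (40, 65, 0 mm).
- far_right (a point): The panel's lower corner at the -y end of its long far edge: panel (40, -65, 0 mm).
- mat: Blue mat 170 x 150 x 3 mm (x, y, z), fixed; origin at the centre of its underside. The fork stands on it at the start (underside 3 mm above the bench) and at the end.
- bottle: White dropper bottle with blue cap, 126 mm tall, 48 mm wide, loose, upright behind the work; origin under it. Leave alone.
- tape: Roll of blue tape, 60 mm across, 24 mm high, loose, behind the work; origin under it. Leave alone.
- brush: Black antistatic brush, 150 mm long (its y), up to 22 mm wide and 17 mm high, loose, lying behind the work; origin under its middle. Leave alone.
There are look-alikes about, which are no part of the job. There is more than one size of the fork; the job needs the larger.

How it is judged (in metres and radians):
On the way, in this order (a step that is already met when the one before it is completed fails the run):
1. the panel lies flat on the nest's white bars, off the fork (z of panel in the frame of nest between 0.0245 and 0.0275 m and angle between panel's own z axis and vertical below 0.03 rad and horizontal distance between panel and nest below 0.05 m and contact force between fork and panel below 0.05 N), for 0.2 s.
2. the panel bears on the back stop: pin pressed in, panel at rest under a push of the fork of more than 2 N (z of panel in the frame of nest between 0.0245 and 0.0275 m and angle between panel's own z axis and vertical below 0.03 rad and horizontal distance between panel and nest below 0.05 m and contact force between fork and panel above 2 N and linear speed of panel below 0.003 m/s and value of joint back_pin above 0.0015 m), for 0.3 s.
3. the panel bears on the side stop: pin pressed in, panel at rest under a push of the fork of more than 2 N (z of panel in the frame of nest between 0.0245 and 0.0275 m and angle between panel's own z axis and vertical below 0.03 rad and horizontal distance between panel and nest below 0.05 m and contact force between fork and panel above 2 N and linear speed of panel below 0.003 m/s and value of joint side_pin above 0.0015 m), for 0.3 s.
At the end, for the whole second after the job is handed in: The panel lies flat on the white bars with both ends of its far long edge within 1.8 mm of the back stop and its short edge within 1.5 mm of the side stop (both brass pins pressed in by at least 1.5 of their 3 mm); the empty fork stands flat on the blue mat, within 50 mm of its middle; both at rest (z of panel in the frame of nest between 0.0245 and 0.0275 m and angle between panel's own z axis and vertical below 0.03 rad and horizontal distance between panel and nest below 0.05 m and x of each of far_left, far_right in the frame of nest above 0.0382 m and value of joint each of back_pin, side_pin above 0.0015 m and linear speed of each of panel, fork below 0.01 m/s and horizontal distance between fork and mat below 0.05 m and z of fork in the frame of mat between 0 and 0.006 m and angle between fork's own z axis and vertical below 0.05 rad); the robot touches nothing.
It fails at once if the gripper or arm touches the panel (contact force between any of the fingers, the arm and panel above 0.3 N).
It fails at once if the fork pushes the panel with more than 10 N, or the panel is knocked on the nest with more than 25 N (contact force between fork and panel above 10 N or contact force between panel and nest above 25 N).
It fails at once if the panel is tilted by more than 0.2 rad (angle between panel's own z axis and vertical above 0.2 rad).
It fails at once if the bottle, tape roll or brush is moved by more than 20 mm (distance of any of bottle, tape, brush from where it was at the start of the episode above 0.02 m).
It also fails if it takes over 72 s, if anything falls off the work surface, if the arm or the gripper's body presses on something with over 40 N, if the wrist force passes 120 N, or if a joint passes its speed limit or range.

### The arm

A 6-joint arm with a two-finger parallel gripper is mounted at the origin on a cart in front of the work surface, level with it; the furniture and walls round the work are solid. World frame = base frame: x ahead of the robot, y to its left, z up, the work surface at z = 0. Lengths are in mm, angles in rad, forces in N, time in s.
With the tool pointing down it reaches from about 300 to 775 mm from the base axis. Payload 14.6 kg.
Tool frame: the origin (TCP) lies between the finger pads; the fingertips stand 25 mm ahead of it and the grasp point (between the pads) lies 6 mm ahead of it; z points along the fingers, y is the line along which they close (so a half turn about z gives the same grasp; the last joint's range is limited). The gripper opens to 94 mm and grips with 3 to 60 N. Pads are 16 mm wide; open, the fingers measure 119 mm over their backs; the gripper's body (75 mm by 177 mm) begins 78 mm behind the grasp point.
Start: joints at [-1.366, 0.3, 1.521, -0, 1.321, -0.067], TCP at [147.649, -529.801, 230.446] pointing down, gripper open.
Joint ranges: [-3.03, 3.03], [-0.79, 2.21], [0.23, 2.52], [-1.04, 4.18], [0, 3.07], [-2.55, 2.55]. Speed limits (rad/s): [2.22, 2.22, 2.57, 3.14, 3.14, 3.14].

### API

Orientations are given as [roll, pitch, yaw] about the fixed x, y, z axes, in that order (R = Rz(yaw) Ry(pitch) Rx(roll)).
In Python, from cell import manip gives the robot as it stands. The module is installed in compiled form; this text tells all that it offers.
- The arm moves only by the tool step_arm, never from a script. Its argument "series" is one flat list of numbers, 5 for each row, row after row: the shift along the world's x, y, z in mm, then the turn about the world's z in rad, then the closure, from 0 (fully open) to 1 (shut). In form: [dx, dy, dz, spin, jaw, dx, dy, dz, spin, jaw, ...]. A call has 1 to 20 rows; each row shifts and turns the commanded pose from where the row before left it; what a row does not reach is not made up. A row lasts 1/8 s, in which the tool goes at most 62.5 mm and 10.7 degrees, less where a joint would pass 70% of its speed; a pose out of reach is approached as far as the arm can. A call is refused whole if a number of a shift passes 62.5 or a number of a turn 0.188, either way. A call with a gripper value outside its range is refused whole. The fingers move at their own pace and stop on an object; "squeeze" is the grip in N (left out, the last holds). Time passes only in rows, so rows that do not move let the fingers close. It gives the time, the measured TCP pose, the force, the opening and the grip force at its end, in the units of the state.
- manip.read_state(): the state, without advancing time (a new reading comes with each control period).
- manip.camera(name): name is "scene" or "side" or "wrist"; returns (picture, depth): 420x560x3 uint8, blue, green, red; 420x560 float32, mm along the optical axis (not along the pixel's ray), 0 where there is no reading.
- manip.camera_info(name): a dict with "fovy" (degrees; the focal length in pixels is half the picture's height over the tangent of half this angle, whatever the lens; pixels are square), "cx", "cy" (the principal point, pixels), "eye" and "orientation" of the camera in the world. Camera axes: x right, y down, z forward; pixel columns grow to the right and rows downward; lengths in mm; the calibration is good to about 2 mm. The wrist camera is an equidistant fisheye: a pixel r from the principal point sees the ray r / f radians off the axis. A picture is of the moment at which its call begins: read the wrist's pose just before it. camera_info takes no time and is no camera call; for the wrist camera it gives the pose at the moment of the call.
- manip.sign_off(): hands the job in; it is judged then, once.
The state is a dict: "clock": time; "joints": joint angles; "qd": joint speeds; "effort": joint torques, N m; "eef_pos": TCP position; "eef_rot": TCP orientation; "wrist_force": force on the tool from outside, world axes, zero at the start; "moment": the same for the moment, N m; "finger_gap": finger opening in mm; "finger_force": force on a finger pad.
Only numpy, scipy, OpenCV 4.12 (cv2) and the standard library are available. Lean on these libraries where they do the work, as an engineer would, in place of code of your own. Each camera call takes 0.05 s, during which the arm holds its last target. There are 200 camera calls.

## Working session

There is one attempt and no reset: what is moved stays moved. The work goes in short steps, Python scripts to look and compute and a tool call to move; the robot and the scene stay as the last step left them, time stands still between calls to the robot, and variables do not carry over. Pictures are saved under pics/ and viewed, at most 10 in all, crops included, and the job is handed in when it is done.

Besides the shell and the picture viewer there is one more tool, called after "Call:" as name(argument=value, ...) on one line, values as JSON. step_arm: Moves the arm, as the interface text tells. Its arguments: {"type":"object","properties":{"series":{"type":"array"},"squeeze":{"type":"number"}},"required":["series"]}

```bash
mkdir -p pics; python3 - <<'E'
from cell import manip
import cv2,numpy as np
for n in("scene","side"):
    p,d=manip.camera(n); i=manip.camera_info(n); print(n,i)
    np.savez(f"{n}0.npz",p=p,d=d,allow=1); cv2.imwrite(f"pics/{n}0.png",p)
s=manip.read_state(); print(s)
E
```

```text
scene {'fovy': 48.61152225080421, 'cx': 286.99701948181803, 'cy': 210.06875459570955, 'eye': array([ 53.34439177, 485.78641058, 766.01547684]), 'orientation': array([-2.36203293,  0.01979123, -2.32107937])}
side {'fovy': 52.4724585459023, 'cx': 281.93148596694795, 'cy': 206.1089486619563, 'eye': array([ 385.84672339, -738.26672873,  698.69346335]), 'orientation': array([-2.25897071, -0.00685915, -0.25224062])}
{'clock': 0.1, 'joints': array([-1.36562314e+00,  3.00423559e-01,  1.52149110e+00, -1.93095743e-05,
        1.32070635e+00, -6.65411064e-02]), 'qd': array([ 0.00063034, -0.00188149, -0.00125879,  0.00127263, -0.00038853,
        0.00231272]), 'effort': array([ 8.25908810e-04, -5.32645655e+01, -3.53283477e+01,  7.09842844e-02,
        2.34820414e-02, -5.13202758e-05]), 'eef_pos': array([ 147.59368712, -529.61790424,  229.95046035]), 'eef_rot': array([-3.14056533e+00, -4.97146646e-05,  2.71719051e-01]), 'wrist_force': array([0.12524799, 0.19013981, 0.3585294 ]), 'moment': array([ 0.00262258,  0.06291508, -0.02798081]), 'finger_force': 0.0, 'finger_gap': 93.93881629014729}
```

View pics/scene0.png

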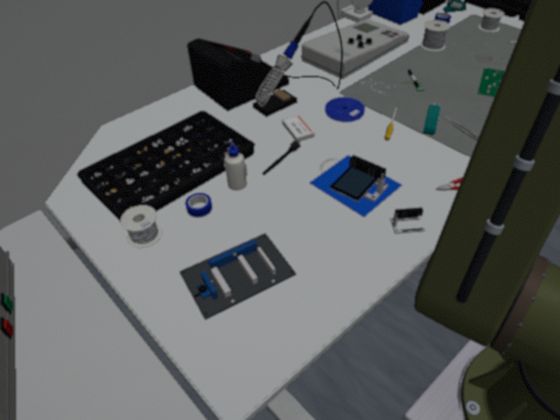

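View pics/side0.png

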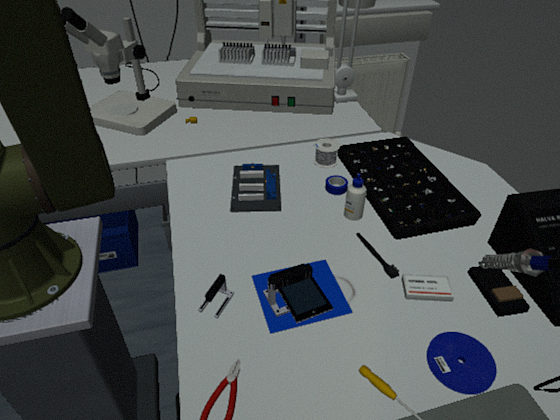

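The scene view shows the nest at about (238,275), the mat with fork and panel at (356,184), and the small look-alike fork at (408,220). The side view has the nest at (256,187), the mat at (303,295) and the small fork at (216,293).

```bash
cat > h.py <<'E'
import numpy as np,cv2
from scipy.spatial.transform import Rotation as Ro
def Rm(i): return Ro.from_euler('xyz',i['orientation']).as_matrix()
def cloud(d,i):
    H,W=d.shape; f=H/2/np.tan(np.radians(i['fovy'])/2)
    v,u=np.mgrid[:H,:W]
    c=np.stack([(u-i['cx'])/f*d,(v-i['cy'])/f*d,d],-1)
    return c@Rm(i).T+i['eye']
def proj(P,i,H=420):
    f=H/2/np.tan(np.radians(i['fovy'])/2); c=(np.asarray(P,float)-i['eye'])@Rm(i)
    return c[...,:2]/c[...,2:]*f+[i['cx'],i['cy']]
def ortho(p,i,x0,x1,y0,y1,z,s):
    """top view on plane z: rows = x decreasing, cols = y decreasing, s px/mm"""
    xs=np.arange(x1,x0,-1/s); ys=np.arange(y1,y0,-1/s)
    X,Y=np.meshgrid(xs,ys,indexing='ij')
    m=proj(np.stack([X,Y,0*X+z],-1),i).astype(np.float32)
    return cv2.remap(p,m[...,0],m[...,1],cv2.INTER_CUBIC)
E
python3 - <<'E'
from cell import manip
from h import *
for n,nb,mb in(("scene",(180,235,296,316),(305,150,405,216)),("side",(225,158,285,215),(248,255,358,335))):
    z=np.load(f"{n}0.npz"); i=manip.camera_info(n); P=cloud(z['d'],i); hsv=cv2.cvtColor(z['p'],cv2.COLOR_BGR2HSV)
    for nm,b in(("nest",nb),("mat",mb)):
        sl=np.s_[b[1]:b[3],b[0]:b[2]]; Q=P[sl].reshape(-1,3); h=hsv[sl].reshape(-1,3); ok=z['d'][sl].ravel()>0
        blue=(h[:,0]>100)&(h[:,0]<125)&(h[:,1]>150)&ok
        wh=(h[:,1]<60)&(h[:,2]>120)&ok&(Q[:,2]>15)
        for k,m in(("blue",blue),("white-high",wh),("dark",(h[:,2]<80)&ok)):
            q=Q[m]; 
            if len(q)<5: print(n,nm,k,len(q));continue
            r=cv2.minAreaRect(q[:,:2].astype(np.float32))
            print(n,nm,k,len(q),r,np.percentile(q[:,2],[2,25,50,75,98]).round(1))
    free=P[300:306,300:306] if n=="scene" else P[240:246,200:206]
    print(n,"table z",free.reshape(-1,3).mean(0))
E
```

```text
scene nest blue 729 ((582.1472778320312, 187.4823455810547), (68.20700073242188, 172.43865966796875), 16.69536018371582) [10.5 19.8 30.1 34.  36.2]
scene nest white-high 286 ((539.4561767578125, 173.83090209960938), (109.25556945800781, 64.47969055175781), 78.03911590576172) [23.6 25.5 26.3 27.  28.7]
scene nest dark 4051 ((552.13134765625, 179.63836669921875), (199.20103454589844, 130.6427764892578), 77.80292510986328) [ 5.5  7.7  8.7 10.2 30.9]
scene mat blue 1349 ((567.0751953125, -197.30679321289062), (166.36622619628906, 147.4141845703125), 2.8506693840026855) [-0.3  1.8  2.8  3.9 56. ]
scene mat white-high 1
scene mat dark 1434 ((505.08636474609375, -190.60647583007812), (204.4684600830078, 102.00743865966797), 4.685933589935303) [14.  16.4 17.9 62.1 78.7]
scene table z [4.12781946e+02 1.30461035e+02 5.66523536e-02]
side nest blue 370 ((573.445068359375, 177.453369140625), (87.93603515625, 200.7422637939453), 0.5876699686050415) [ 6.6 16.8 22.7 32.5 34.9]
side nest white-high 131 ((538.4846801757812, 170.8006591796875), (113.50599670410156, 61.04429626464844), 77.56497192382812) [22.4 24.1 25.  25.8 27.9]
side nest dark 1597 ((554.6979370117188, 181.97390747070312), (218.65171813964844, 129.37374877929688), 77.5912094116211) [ 3.2  6.5  7.6  9.2 33.2]
side mat blue 2591 ((567.4798583984375, -201.1363983154297), (170.4489288330078, 152.13497924804688), 2.128740072250366) [ 0.3  2.2  3.2  4.3 63.9]
side mat white-high 0
side mat dark 2295 ((555.3563232421875, -201.74996948242188), (120.61246490478516, 147.61607360839844), 4.2572479248046875) [ 8.4 16.5 17.7 58.8 78.8]
side table z [389.21375995  -0.54322826  -0.76027275]
```

```bash
python3 - <<'E'
from cell import manip
from h import *
rows=[]
for n,mb in(("scene",(305,150,405,216)),("side",(248,255,358,335))):
    z=np.load(f"{n}0.npz"); i=manip.camera_info(n); P=cloud(z['d'],i); sl=np.s_[mb[1]:mb[3],mb[0]:mb[2]]
    Q=P[sl].reshape(-1,3); ok=z['d'][sl].ravel()>0; v=cv2.cvtColor(z['p'],cv2.COLOR_BGR2HSV)[sl].reshape(-1,3)
    near=(abs(Q[:,0]-567)<90)&(abs(Q[:,1]+200)<80)&ok
    for k,m in(("bar",near&(Q[:,2]>74)&(Q[:,2]<82)),("panel",near&(Q[:,2]>13.5)&(Q[:,2]<21)),("tine",near&(Q[:,2]>8.5)&(Q[:,2]<13)&(v[:,1]<60))):
        q=Q[m]; print(n,k,len(q),cv2.minAreaRect(q[:,:2].astype(np.float32)),np.median(q,0).round(1))
    p=z['p']
    rows.append(np.hstack([ortho(p,i,480,650,-290,-120,17,1.55),ortho(p,i,480,650,-290,-120,78,1.55),ortho(p,i,460,640,80,270,30,1.45)[:263]]))
cv2.imwrite("pics/o1.png",cv2.convertScaleAbs(np.vstack([r[:263] for r in rows]),alpha=1.6))
E
```

```text
scene bar 218 ((542.8531494140625, -203.3036651611328), (87.83840942382812, 20.487258911132812), 9.421573638916016) [ 540.7 -202.3   77. ]
scene panel 915 ((549.5513305664062, -186.24229431152344), (109.58637237548828, 96.13131713867188), 10.867884635925293) [ 560.9 -182.2   16.7]
scene tine 82 ((513.3798217773438, -208.89869689941406), (28.873470306396484, 67.29483032226562), 10.497557640075684) [ 506.5 -187.9   10.6]Traceback (most recent call last):
  File "<stdin>", line 11, in <module>
    return _nx.concatenate(arrs, 1, dtype=dtype, casting=casting)
           ~~~~~~~~~~~~~~~^^^^^^^^^^^^^^^^^^^^^^^^^^^^^^^^^^^^^^^
ValueError: all the input array dimensions except for the concatenation axis must match exactly, but along dimension 0, the array at index 0 has size 264 and the array at index 2 has size 261
```

```bash
python3 - <<'E'
from cell import manip
from h import *
rows=[]
for n,mb in(("scene",(305,150,405,216)),("side",(248,255,358,335))):
    z=np.load(f"{n}0.npz"); i=manip.camera_info(n); P=cloud(z['d'],i); sl=np.s_[mb[1]:mb[3],mb[0]:mb[2]]
    Q=P[sl].reshape(-1,3); ok=z['d'][sl].ravel()>0; v=cv2.cvtColor(z['p'],cv2.COLOR_BGR2HSV)[sl].reshape(-1,3)
    near=(abs(Q[:,0]-567)<90)&(abs(Q[:,1]+200)<80)&ok
    for k,m in(("bar",near&(Q[:,2]>74)&(Q[:,2]<82)),("panel",near&(Q[:,2]>13.5)&(Q[:,2]<21)&(v[:,2]<100)),("tine",near&(Q[:,2]>8.5)&(Q[:,2]<13)&(v[:,1]<60))):
        q=Q[m]; print(n,k,len(q),cv2.minAreaRect(q[:,:2].astype(np.float32)),np.median(q,0).round(1))
    p=z['p']
    rows.append(np.hstack([cv2.resize(a,(264,264)) for a in (ortho(p,i,480,650,-290,-120,17,1.55),ortho(p,i,480,650,-290,-120,78,1.55),ortho(p,i,460,640,90,270,30,1.45))]))
cv2.imwrite("pics/o1.png",cv2.convertScaleAbs(np.vstack(rows),alpha=1.6))
E
```

```text
scene bar 218 ((542.8531494140625, -203.3036651611328), (87.83840942382812, 20.487258911132812), 9.421573638916016) [ 540.7 -202.3   77. ]
scene panel 901 ((549.5513305664062, -186.24229431152344), (109.58637237548828, 96.13131713867188), 10.867884635925293) [ 561.  -182.5   16.8]
scene tine 82 ((513.3798217773438, -208.89869689941406), (28.873470306396484, 67.29483032226562), 10.497557640075684) [ 506.5 -187.9   10.6]
side bar 352 ((541.98486328125, -208.12464904785156), (89.4239501953125, 19.989925384521484), 9.896082878112793) [ 541.  -209.8   77.6]
side panel 1518 ((551.572021484375, -208.84788513183594), (107.7539291381836, 131.56524658203125), 9.53012752532959) [ 566.5 -228.7   17. ]
side tine 126 ((524.2911987304688, -233.96377563476562), (47.46150207519531, 114.0936050415039), 34.45942687988281) [ 510.9 -235.8   10.7]
```

View pics/o1.png

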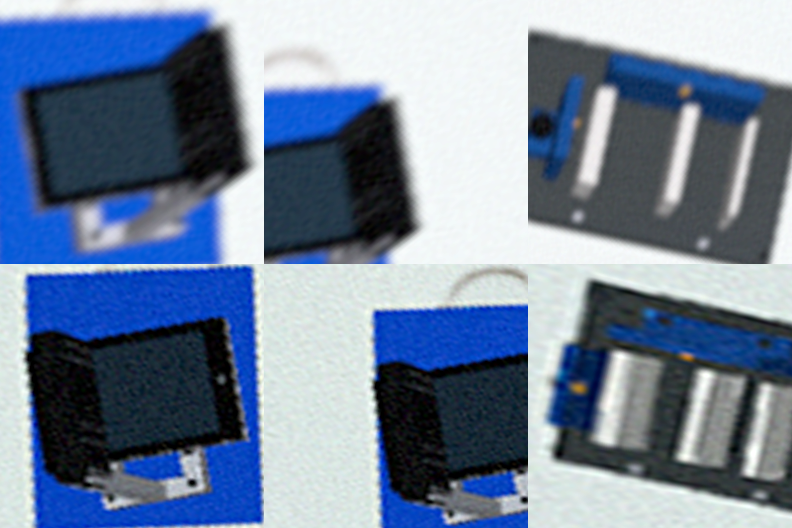

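The top views show the fork's bar running along about +9.6° with its post on the robot side. The back stop is on nest +x and the side stop on +y, at the left. The cameras disagree by about 5 mm in y, so I'll check with the wrist camera from above the grip.

Call:
step_arm(series=[40, 33, -3, -0.01, 0, 40, 33, -3, -0.01, 0, 40, 33, -3, -0.01, 0, 40, 33, -3, -0.01, 0, 40, 33, -3, -0.01, 0, 40, 33, -3, -0.01, 0, 40, 33, -3, -0.01, 0, 40, 33, -3, -0.01, 0, 40, 33, -3, -0.01, 0, 40, 29, -3, -0.014, 0, 4, 0, 0, 0, 0, 0, 0, 0, 0, 0, 0, 0, 0, 0, 0], squeeze=60)

```text
clock: 1.72
eef_pos: [550.9, -204.6, 200.5]
eef_rot: [3.142, 0.0, 0.167]
wrist_force: [-0.1, 0.8, -0.0]
finger_gap: 93.9
finger_force: 0.0
```

```bash
python3 - <<'E'
from cell import manip
import cv2,numpy as np
s=manip.read_state(); i=manip.camera_info("wrist"); p,d=manip.camera("wrist"); print(s['eef_pos'],s['eef_rot'],s['wrist_force'],i)
np.savez("w1.npz",p=p,d=d,**i); cv2.imwrite("pics/w1.png",p)
E
```

```text
[ 550.91975294 -204.61200733  200.52848861] [3.14155932e+00 1.48271328e-04 1.66663895e-01] [-0.13344959  0.82864001 -0.0439966 ] {'fovy': 65.70646984690485, 'cx': 278.4857231904154, 'cy': 207.73593126868937, 'eye': array([ 623.34415317, -192.08522906,  355.13473583]), 'orientation': array([ 2.88984766e+00,  3.39625998e-04, -1.40372526e+00])}
```

View pics/w1.png

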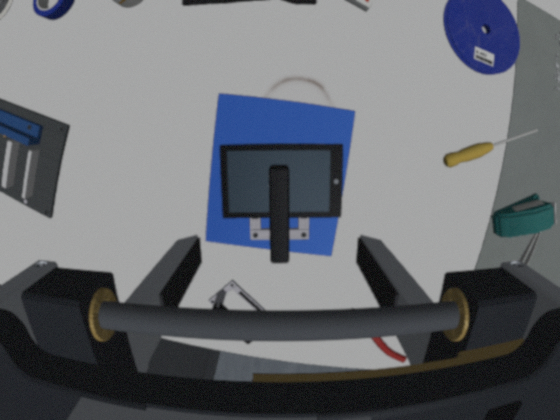

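The wrist view has the bar at columns 270–289 and rows 166–262, well aligned with the tool. The panel's corners are at about (221,144), (342,144), (341,217) and (222,217), and the mat's at (219,94), (355,110), (331,256) and (206,241).

```bash
cat >> h.py <<'E'
def fray(uv,i,z):
    f=210/np.tan(np.radians(float(i['fovy']))/2); q=np.asarray(uv,float)-[i['cx'],i['cy']]; r=np.linalg.norm(q,axis=-1,keepdims=True); t=r/f
    c=np.concatenate([q/np.maximum(r,1e-9)*np.sin(t),np.cos(t)],-1)@Rm(i).T
    return i['eye']+c*((z-i['eye'][2])/c[...,2:])
E
python3 - <<'E'
from h import *
i=dict(np.load("w1.npz")); p=i['p']
def edge(img_gray,a,b):return None
for n,uv,z in(("bar",[(270.5,166),(289,166),(289.5,262),(270,262)],78),("panel",[(221,144),(342.5,144),(341,217),(222,217)],17),("mat",[(219,94),(355,110),(331,256),(206,241)],3)):
    P=fray(uv,i,z)[:,:2]; print(n,P.round(1).tolist(),"mean",P.mean(0).round(1),"sides",np.linalg.norm(P-np.roll(P,-1,0),axis=1).round(1),"yaw",np.arctan2(*(P[0]+P[1]-P[2]-P[3])[::-1]).round(3))
# sub-pixel bar columns by threshold
g=cv2.cvtColor(p,cv2.COLOR_BGR2GRAY)
for r in(172,185,200,225,245): print(r,g[r,264:296].tolist())
E
```

```text
bar [[588.3, -191.0], [590.9, -206.6], [503.4, -222.6], [500.4, -204.7]] mean [ 545.8 -206.2] sides [15.8 89.  18.1 89. ] yaw 0.168
panel [[595.4, -135.7], [616.7, -261.1], [538.6, -275.7], [517.0, -147.3]] mean [ 566.9 -205. ] sides [127.2  79.4 130.2  79.3] yaw 0.166
mat [[648.2, -122.8], [656.1, -270.8], [486.3, -278.0], [480.2, -129.9]] mean [ 567.7 -200.4] sides [148.3 170.  148.3 168.2] yaw 0.043
172 [67, 60, 67, 59, 49, 34, 17, 26, 35, 27, 32, 34, 32, 31, 33, 38, 35, 38, 41, 37, 35, 39, 33, 33, 35, 48, 61, 68, 70, 65, 68, 63]
185 [61, 62, 66, 71, 64, 39, 25, 13, 34, 24, 33, 30, 30, 38, 35, 34, 36, 37, 33, 40, 33, 39, 38, 34, 34, 51, 66, 69, 68, 70, 67, 69]
200 [66, 65, 67, 63, 59, 41, 29, 22, 36, 26, 31, 25, 28, 35, 33, 35, 38, 33, 36, 40, 40, 38, 38, 27, 33, 53, 64, 66, 70, 72, 70, 70]
225 [81, 80, 82, 80, 72, 53, 37, 25, 29, 27, 30, 32, 37, 32, 36, 33, 34, 36, 33, 33, 37, 38, 33, 33, 39, 59, 72, 82, 83, 84, 85, 84]
245 [83, 85, 86, 83, 78, 67, 46, 27, 26, 28, 30, 35, 37, 34, 31, 36, 36, 35, 36, 34, 41, 40, 37, 33, 40, 61, 77, 85, 84, 85, 87, 86]
```

Call:
step_arm(series=[2, 0, -20, 0, 0, 0, 0, -30, 0, 0, 0, 0, -30, 0, 0, 0, 0, -25, 0, 0, 0, 0, -15, 0, 0, 0, 0, -9, 0, 0, 0, 0, 0, 0, 0.3, 0, 0, 0, 0, 0.6, 0, 0, 0, 0, 0.7, 0, 0, 0, 0, 0.75, 0, 0, 0, 0, 0.8, 0, 0, 0, 0, 1, 0, 0, 0, 0, 1, 0, 0, 0, 0, 1, 0, 0, 0, 0, 1, 0, 0, 0, 0, 1], squeeze=60)

```text
clock: 3.78
eef_pos: [553.6, -203.8, 71.4]
eef_rot: [-3.142, 0.0, 0.168]
wrist_force: [-0.4, -0.9, -1.0]
finger_gap: 17.0
finger_force: 60.0
```

Call:
step_arm(series=[0, 0, 1, 0, 1, 0, 0, 2, 0, 1, 0, 0, 4, 0, 1, 0, 0, 8, 0, 1, 0, 0, 10, 0, 1, 0, 0, 10, 0, 1, 0, 0, 10, 0, 1, 0, 0, 8, 0, 1, 0, 0, 4, 0, 1, 0, 0, 2, 0, 1, 0, 0, 1, 0, 1, 0, 0, 0, 0, 1])

```text
clock: 5.28
eef_pos: [553.6, -203.8, 131.2]
eef_rot: [-3.141, 0.0, 0.168]
wrist_force: [0.3, -0.6, -2.7]
finger_gap: 17.9
finger_force: 60.0
```

```bash
python3 - <<'E'
from cell import manip
from h import *
s=manip.read_state(); i=manip.camera_info("wrist"); p,d=manip.camera("wrist"); print(s['eef_pos'],s['eef_rot'],s['wrist_force'],s['moment'])
np.savez("w2.npz",p=p,d=d,**i); 
for n in("scene","side"):
    q,d=manip.camera(n); np.savez(f"{n}1.npz",p=q,d=d)
cv2.imwrite("pics/w2.png",np.hstack([cv2.convertScaleAbs(p[80:300,150:400],alpha=1.5),cv2.convertScaleAbs(q[200:420,190:440],alpha=1.5)]))
E
```

```text
[ 553.57166419 -203.7846147   131.23055767] [-3.14139686e+00  3.28132193e-04  1.67799615e-01] [ 0.27038985 -0.64376479 -2.67054776] [ 0.03149698 -0.05980273 -0.01971393]
```

View pics/w2.png

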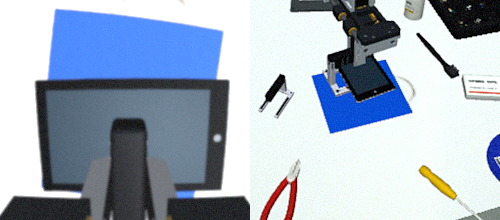

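The wrist crop shows the panel riding flat on the fork. The side crop shows it clear of the mat. Next I carry it smoothly to a viewing pose in front of the nest.

Call:
step_arm(series=[-1.5, 4.8, 0, -0.005, 1, -3, 9.6, 0, -0.011, 1, -4.4, 14.3, 0, -0.016, 1, -5.9, 19.1, 0, -0.0215, 1, -7.7, 25.1, 0, -0.023, 1, -7.7, 25.1, 0, -0.023, 1, -7.7, 25.1, 0, -0.023, 1, -7.7, 25.1, 0, -0.023, 1, -7.7, 25.1, 0, -0.023, 1, -7.7, 25.1, 0, -0.023, 1, -7.7, 25.1, 0, -0.023, 1, -7.7, 25.1, 0, -0.023, 1, -7.7, 25.1, 0, -0.023, 1, -7.7, 25.1, 0, -0.023, 1, -7.7, 25.1, 0, -0.023, 1, -7.7, 25.1, 0, -0.023, 1, -5.9, 19.1, 0, -0.0215, 1, -4.4, 14.3, 0, -0.016, 1, -3, 9.6, 0, -0.011, 1, -1.5, 4.8, 0, -0.005, 1])

```text
clock: 7.92
eef_pos: [431.3, 193.5, 131.5]
eef_rot: [-3.142, -0.0, -0.215]
wrist_force: [-0.1, -0.9, -3.0]
finger_gap: 17.5
finger_force: 60.0
```

Call:
step_arm(series=[0, 0, 0, 0, 1, 0, 0, 0, 0, 1])

```text
clock: 8.18
eef_pos: [431.7, 192.7, 131.4]
eef_rot: [3.142, -0.0, -0.215]
wrist_force: [0.0, -0.8, -3.2]
finger_gap: 17.4
finger_force: 60.0
```

```bash
python3 - <<'E'
from cell import manip
from h import *
s=manip.read_state(); i=manip.camera_info("wrist"); p,d=manip.camera("wrist"); print(s['eef_pos'],s['eef_rot'],s['wrist_force'])
np.savez("w3.npz",p=p,d=d,t=s['eef_pos'],y=s['eef_rot'][2],**i)
cv2.imwrite("pics/w3.png",cv2.convertScaleAbs(cv2.resize(p[0:300,80:480],None,fx=2,fy=2),alpha=1.8))
E
```

```text
[431.7348328  192.70032543 131.44277119] [ 3.14152831e+00 -2.34210537e-05 -2.15485764e-01] [ 0.0407576  -0.83137943 -3.15000782]
```

View pics/w3.png

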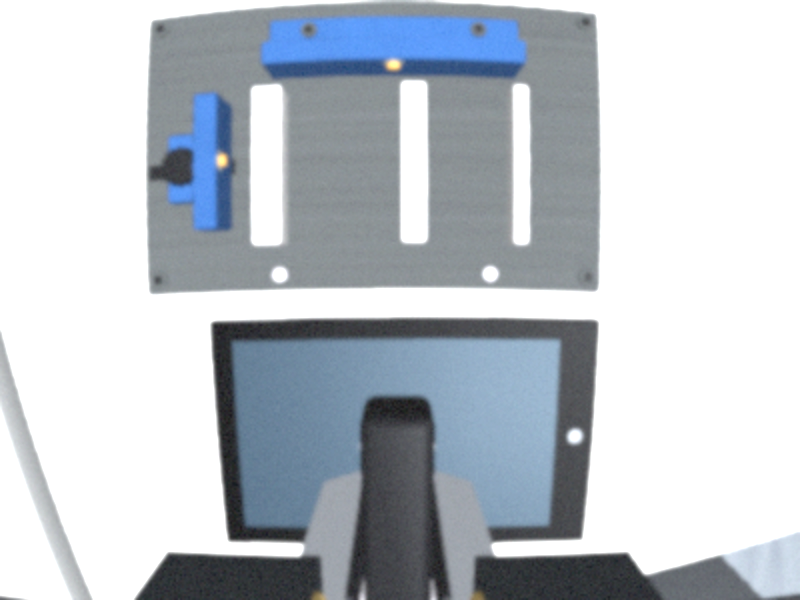

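The wrist view clearly shows the nest. In the crop the three white bars span columns 250–284, 401–428 and 513–529 and rows 82–245. The side stop's inner top edge is near column 218, and the panel sits level on the fork in front.

```bash
python3 - <<'E'
from h import *
i=dict(np.load("w3.npz")); t=i['t'][:2]; yw=float(i['y'])
def W(U,z): return fray((np.array(U,float)+.5)/2-.5+[80,0],i,z)[:,:2]
def R(a): return np.array([[np.cos(a),-np.sin(a)],[np.sin(a),np.cos(a)]])
B=W([(250,85),(284,85),(285,245),(250,245),(401,81),(428,81),(428,243),(400,243),(513,84),(529,84),(530,244),(513,244)],26)
N=np.array([(33,53),(33,41),(-33,41),(-33,53),(33,-7),(33,-17),(-33,-17),(-33,-7),(33,-52),(33,-58),(-33,-58),(-33,-52)],float)
def fit(N,B):
    n,b=N-N.mean(0),B-B.mean(0); a=np.arctan2((n[:,0]*b[:,1]-n[:,1]*b[:,0]).sum(),(n*b).sum()); return a,B.mean(0)-R(a)@N.mean(0)
a,o=fit(N,B); print("nest yaw",a,"origin",o); res=(B-o)@R(a)-N; print("res",res.round(1).tolist())
P8=W([(152,22),(595,15),(597,289),(150,291)],8); a2,o2=fit(np.array([(77,107),(77,-95),(-53,-95),(-53,107)],float),P8); print("plate",a2,o2)
nf=lambda P:((P-o)@R(a)).round(1).tolist()
tf=lambda P:((P-t)@R(yw)).round(1).tolist()
print("TCP in nest",nf(t[None]))
print("side face top",nf(W([(218,100),(218,225)],34)),"foot",nf(W([(231,105),(231,228)],8)),"pin",nf(W([(221,160)],29)),"back top",nf(W([(275,62),(522,62)],34)))
p=W([(213,323),(597,321),(582,539),(229,540)],77); print("panel in tool",tf(p),"mean",tf(p.mean(0)[None])); ap,op=fit(np.array([(40,65),(40,-65),(-40,-65),(-40,65)],float),p); print("panel yaw rel tool",ap-yw,"nest yaw rel tool",a-yw)
print("bar end bot",tf(W([(365,398),(431,398)],112)),"top",tf(W([(362,428),(434,428)],138)))
E
```

```text
nest yaw -0.21348495518539704 origin [540.83812827 175.23956665]
res [[0.7, 1.0], [-0.3, -1.0], [-0.4, -1.4], [0.1, 1.0], [0.0, 0.2], [0.1, -0.5], [-0.4, -0.4], [-0.4, 0.7], [0.1, 0.4], [0.5, -0.2], [0.1, -0.4], [-0.1, 0.6]]
plate -0.2147614193063957 [540.77009712 175.42721722]
TCP in nest [[-110.3, -6.1]]
side face top [[26.4, 65.1], [-24.5, 65.0]] foot [[30.1, 66.5], [-24.8, 66.5]] pin [[2.3, 65.0]] back top [[40.6, 42.3], [40.5, -54.0]]
panel in tool [[51.2, 61.9], [52.1, -65.4], [-26.7, -66.3], [-26.9, 61.9]] mean [[12.4, -2.0]]
panel yaw rel tool 0.004809963748355822 nest yaw rel tool 0.002000808341509258
bar end bot [[33.6, 9.8], [33.6, -8.3]] top [[32.2, 9.2], [32.2, -7.8]]
```

Call:
step_arm(series=[3.8, -0.9, 0, 0.002, 1, 7.7, -1.9, 0, 0, 1, 11.5, -2.8, 0, 0, 1, 11.5, -2.8, 0, 0, 1, 14.4, -3.5, 0, 0, 1, 11.5, -2.8, 0, 0, 1, 11.5, -2.8, 0, 0, 1, 7.7, -1.9, 0, 0, 1, 3.8, -0.9, 0, 0, 1, 0, 0, 0, 0, 1, 0, 0, -3, 0, 1, 0, 0, -6, 0, 1, 0, 0, -8, 0, 1, 0, 0, -8, 0, 1, 0, 0, -6, 0, 1, 0, 0, -4, 0, 1, 0, 0, -2, 0, 1, 0, 0, 0, 0, 1])

```text
clock: 10.48
eef_pos: [515.1, 172.7, 94.4]
eef_rot: [-3.142, -0.0, -0.213]
wrist_force: [0.1, -0.4, -2.9]
finger_gap: 17.4
finger_force: 60.0
```

```bash
cat >> h.py <<'E'
NO=np.array([540.8,175.3]); NY=-0.214
def R(a): return np.array([[np.cos(a),-np.sin(a)],[np.sin(a),np.cos(a)]])
def innest(P): return (np.asarray(P)[...,:2]-NO)@R(NY)
def look(name):
    from cell import manip
    s=manip.read_state(); i=manip.camera_info("wrist"); p,d=manip.camera("wrist")
    np.savez(name+".npz",p=p,d=d,t=s['eef_pos'],y=s['eef_rot'][2],**i); return s,i,p
E
python3 - <<'E'
from h import *
s,i,p=look("w4"); print(innest(s['eef_pos']),s['eef_pos'],s['eef_rot'])
cv2.imwrite("pics/w4.png",cv2.convertScaleAbs(cv2.resize(p[0:300,80:480],None,fx=2,fy=2),alpha=1.8))
E
```

```text
[-24.59473941  -7.99840682] [515.06766054 172.70723612  94.43876467] [-3.14157558e+00 -1.32388130e-05 -2.13205626e-01]
```

View pics/w4.png

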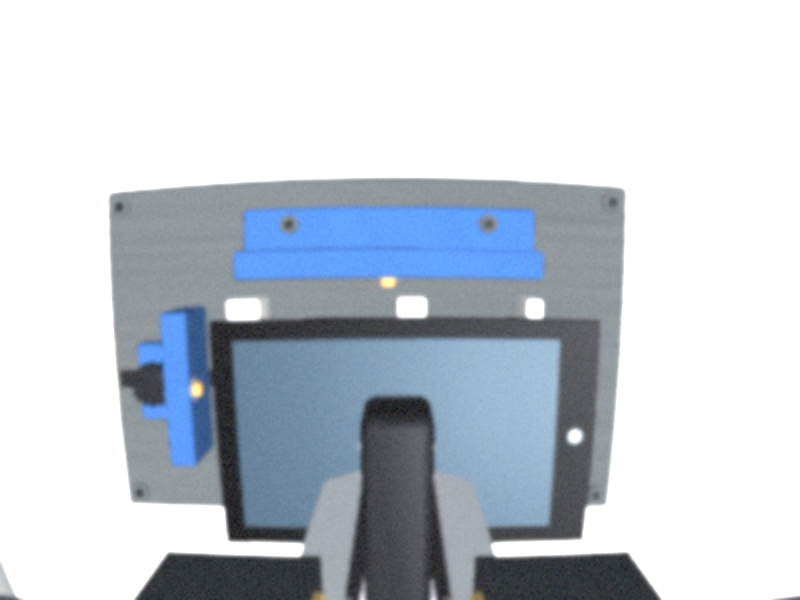

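The panel hangs squarely over the bars, about 9 mm short of the back pin and about 10 mm from the side stop. Now I lower it slowly.

Call:
step_arm(series=[0, 0, -1.5, 0, 1, 0, 0, -1.5, 0, 1, 0, 0, -1.5, 0, 1, 0, 0, -0.7, 0, 1, 0, 0, -0.7, 0, 1, 0, 0, -0.7, 0, 1, 0, 0, -0.7, 0, 1, 0, 0, -0.7, 0, 1, 0, 0, -0.7, 0, 1, 0, 0, -0.7, 0, 1, 0, 0, -0.7, 0, 1, 0, 0, -0.7, 0, 1, 0, 0, -0.8, 0, 1, 0, 0, -1, 0, 1, 0, 0, -1, 0, 1, 0, 0, -1, 0, 1, 0, 0, 0, 0, 1, 0, 0, 0, 0, 1, 0, 0, 0, 0, 1])

```text
clock: 12.9
eef_pos: [515.1, 172.7, 79.9]
eef_rot: [-3.142, -0.0, -0.213]
wrist_force: [-0.3, 0.2, -1.9]
finger_gap: 17.5
finger_force: 60.0
```

Call:
step_arm(series=[-4.9, 1.06, 0, -0.001, 1, -9.8, 2.1, 0, 0, 1, -14.7, 3.2, 0, 0, 1, -14.7, 3.2, 0, 0, 1, -14.7, 3.2, 0, 0, 1, -14.7, 3.2, 0, 0, 1, -6.8, 1.5, 0, 0, 1, -2.9, 0.6, 0, 0, 1, 0, 0, 0, 0, 1, -0.4, -1.95, 5, 0, 1, 0, 0, 7, 0, 1, 0, 0, 3.5, 0, 1, 0, 0, 0, 0, 1, 0, 0, 0, 0, 1])

```text
clock: 14.65
eef_pos: [431.4, 188.8, 95.2]
eef_rot: [3.141, 0.0, -0.214]
wrist_force: [-0.1, 0.4, -1.6]
finger_gap: 17.5
finger_force: 60.0
```

```bash
python3 - <<'E'
from h import *
s,i,p=look("w5"); print(innest(s['eef_pos']),s['eef_pos'],s['eef_rot'],s['wrist_force'])
cv2.imwrite("pics/w5.png",cv2.convertScaleAbs(cv2.resize(p[0:300,80:480],None,fx=2,fy=2),alpha=1.8))
E
```

```text
[-109.79213533  -10.06106517] [431.37563339 188.78502895  95.22806485] [ 3.14149132e+00  1.84143333e-04 -2.14200766e-01] [-0.08248053  0.40410715 -1.57532854]
```

View pics/w5.png

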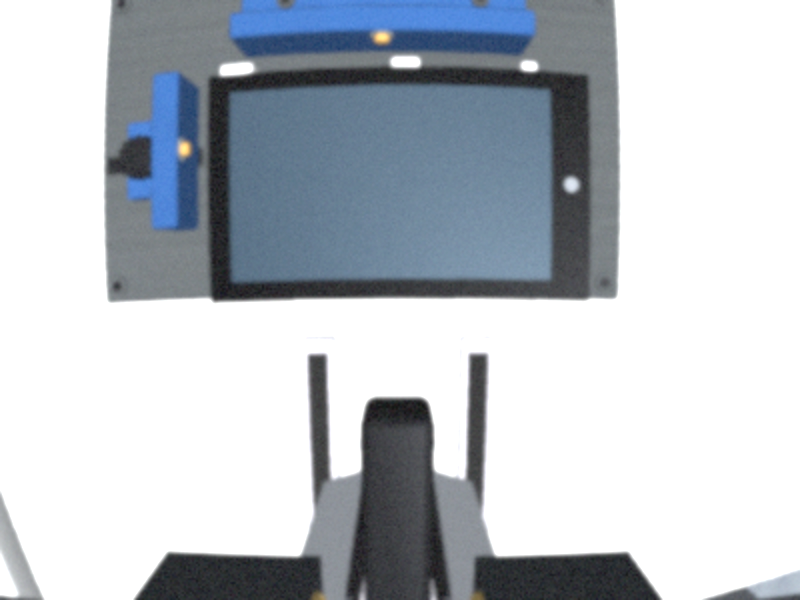

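The panel lies on the bars at crop corners (210,75), (588,77), (589,298) and (212,299). The tine tips are around row 339 and clear of it.

```bash
python3 - <<'E'
from h import *
i=dict(np.load("w5.npz"));p=i['p']
W=lambda U,z: innest(fray((np.array(U,float)+.5)/2-.5+[80,0],i,z))
q=W([(210,75),(588,77),(589,298),(212,299)],32); print("panel",q.round(1).tolist(),q.mean(0))
print("tips",W([(307,339),(335,339),(464,339),(492,339)],35).round(1).tolist())
print("back top",W([(238,37),(534,37)],34).round(1).tolist(),"side",W([(185,80),(183,225)],34).round(1).tolist())
print(p[145:180,239].tolist())
E
```

```text
panel [[27.7, 54.9], [27.0, -74.3], [-50.7, -75.0], [-51.2, 54.5]] [-11.78420881  -9.96872778]
tips [[-65.2, 21.1], [-65.3, 11.7], [-65.3, -31.4], [-65.2, -40.8]]
back top [[40.3, 44.8], [39.6, -55.1]] side [[26.2, 63.3], [-25.2, 63.6]]
[[18, 21, 19], [37, 35, 37], [28, 28, 30], [51, 49, 50], [111, 111, 111], [169, 169, 168], [194, 194, 192], [199, 200, 197], [204, 204, 202], [199, 201, 200], [201, 201, 200], [201, 201, 199], [200, 200, 199], [200, 200, 200], [202, 201, 201], [199, 199, 199], [199, 199, 198], [199, 200, 199], [201, 202, 200], [197, 198, 198], [199, 199, 199], [191, 190, 190], [167, 165, 165], [141, 137, 136], [148, 143, 142], [167, 161, 161], [180, 174, 174], [181, 173, 175], [184, 175, 178], [179, 172, 174], [171, 164, 164], [136, 130, 130], [87, 84, 82], [52, 50, 51], [34, 35, 32]]
```

Call:
step_arm(series=[4.9, -1.06, 0, 0, 1, 3.9, -0.85, 0, 0, 1, 1.95, -0.42, 0, 0, 1, 0.68, -0.15, 0, 0, 1, 0.68, -0.15, 0, 0, 1, 0.68, -0.15, 0, 0, 1, 0.68, -0.15, 0, 0, 1, 0.68, -0.15, 0, 0, 1, 0.68, -0.15, 0, 0, 1, 0.68, -0.15, 0, 0, 1, 0.68, -0.15, 0, 0, 1, 0.68, -0.15, 0, 0, 1, 0.68, -0.15, 0, 0, 1, 0.68, -0.15, 0, 0, 1, 0.68, -0.15, 0, 0, 1, 0.68, -0.15, 0, 0, 1, 0.68, -0.15, 0, 0, 1])

```text
clock: 16.82
eef_pos: [451.8, 184.4, 95.3]
eef_rot: [-3.142, 0.0, -0.214]
wrist_force: [-0.1, -0.0, -2.0]
finger_gap: 18.1
finger_force: 60.0
```

```bash
python3 - <<'E'
from h import *
s,i,p=look("w6"); print(innest(s['eef_pos']),s['eef_rot'],s['wrist_force'][:2]@R(NY),s['wrist_force'])
E
```

```text
[-88.93267369 -10.04428944] [-3.14158982e+00  3.05747939e-07 -2.14181277e-01] [-0.08431511 -0.01950664] [-8.65344479e-02 -1.15564616e-03 -2.02992359e+00]
```

Call:
step_arm(series=[0.39, -0.085, 0, 0, 1, 0.39, -0.085, 0, 0, 1, 0.39, -0.085, 0, 0, 1, 0.39, -0.085, 0, 0, 1, 0.39, -0.085, 0, 0, 1, 0.39, -0.085, 0, 0, 1, 0.39, -0.085, 0, 0, 1, 0.2, -0.04, 0, 0, 1])

```text
clock: 17.88
eef_pos: [454.7, 183.8, 95.4]
eef_rot: [-3.142, 0.0, -0.214]
wrist_force: [-0.7, 0.1, -1.5]
finger_gap: 17.6
finger_force: 60.0
```

Call:
step_arm(series=[0.2, -0.04, 0, 0, 1, 0.2, -0.04, 0, 0, 1, 0, 0, 0, 0, 1])

```text
clock: 18.25
eef_pos: [455.0, 183.7, 95.3]
eef_rot: [-3.142, 0.0, -0.214]
wrist_force: [-1.2, 0.4, -1.2]
finger_gap: 17.9
finger_force: 60.0
```

Call:
step_arm(series=[0.2, -0.04, 0, 0, 1, 0.2, -0.04, 0, 0, 1, 0, 0, 0, 0, 1])

```text
clock: 18.62
eef_pos: [455.5, 183.6, 95.3]
eef_rot: [3.142, -0.0, -0.214]
wrist_force: [-0.7, -0.1, -1.5]
finger_gap: 17.9
finger_force: 60.0
```

Call:
step_arm(series=[0.2, -0.04, 0, 0, 1, 0.2, -0.04, 0, 0, 1, 0, 0, 0, 0, 1])

```text
clock: 19.0
eef_pos: [455.8, 183.5, 95.3]
eef_rot: [3.142, 0.0, -0.214]
wrist_force: [-2.2, 0.6, -0.9]
finger_gap: 17.4
finger_force: 60.0
```

Call:
step_arm(series=[0.2, -0.04, 0, 0, 1, 0.2, -0.04, 0, 0, 1, 0, 0, 0, 0, 1])

```text
clock: 19.38
eef_pos: [455.9, 183.5, 95.3]
eef_rot: [3.141, 0.001, -0.214]
wrist_force: [-5.3, 1.5, 0.1]
finger_gap: 17.6
finger_force: 60.0
```

Call:
step_arm(series=[-0.1, 0.02, 0, 0, 1, 0, 0, 0, 0, 1, 0, 0, 0, 0, 1, 0, 0, 0, 0, 1, 0, 0, 0, 0, 1, 0, 0, 0, 0, 1])

```text
clock: 20.12
eef_pos: [455.9, 183.5, 95.3]
eef_rot: [3.141, 0.001, -0.214]
wrist_force: [-5.4, 0.7, 0.4]
finger_gap: 17.6
finger_force: 60.0
```

```bash
python3 - <<'E'
from h import *
s,i,p=look("w7"); print(innest(s['eef_pos']),s['wrist_force'],s['moment'])
cv2.imwrite("pics/w7.png",cv2.convertScaleAbs(cv2.resize(p[0:300,80:480],None,fx=2,fy=2),alpha=1.8))
E
```

```text
[-84.68275402 -10.01864693] [-5.36462695  0.70003113  0.39497866] [ 0.40302459  1.1240651  -0.06355625]
```

View pics/w7.png

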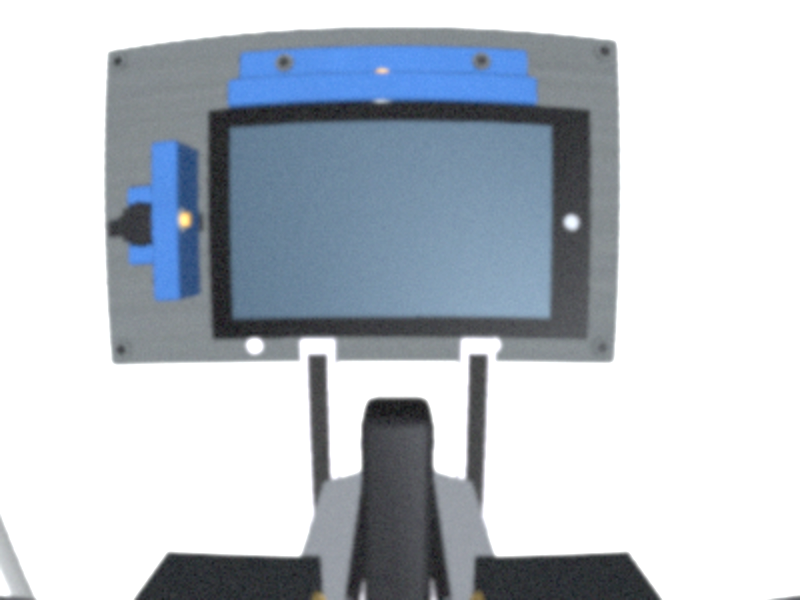

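The panel is flush with the back stop and its pin is pressed in, showing at (382,71). I held about 5 N for over half a second. Now I back off and go round to the −y side.

Call:
step_arm(series=[-1, 0.2, 0, 0, 1, -8.8, 1.9, 0, 0, 1, -9.8, 2.1, 0, 0, 1, -4.9, 1.1, 0, 0, 1, -2.1, -9.8, 0, 0, 1, -5.3, -24.4, 0, 0, 1, -5.3, -24.4, 0, 0, 1, -5.3, -24.4, 0, 0, 1, -3.2, -14.7, 0, 0, 1, -2.1, -9.8, 0, 0, 1, 9.8, -2.1, 0, 0, 1, 19.5, -4.2, 0, 0, 1, 24.4, -5.3, 0, 0, 1, 24.4, -5.3, 0, 0, 1, 19.5, -4.2, 0, 0, 1, 9.8, -2.1, 0, 0, 1, 0, 0, 0, 0, 1, 0, 0, 0, 0, 1])

```text
clock: 22.42
eef_pos: [515.3, 58.3, 95.2]
eef_rot: [3.141, 0.0, -0.214]
wrist_force: [-0.6, -0.0, -1.2]
finger_gap: 17.2
finger_force: 60.0
```

```bash
python3 - <<'E'
from h import *
s,i,p=look("w8"); print(innest(s['eef_pos']),s['eef_pos'],s['eef_rot'],s['wrist_force'][:2]@R(NY),s['moment'])
cv2.imwrite("pics/w8.png",cv2.convertScaleAbs(cv2.resize(p[60:360,50:450],None,fx=2,fy=2),alpha=1.8))
E
```

```text
[-9.71207268e-02 -1.19756567e+02] [515.27235114  58.29579517  95.22297396] [ 3.14147394e+00  4.79768847e-04 -2.13865079e-01] [-0.54031489 -0.15137777] [ 0.04087023 -0.03452112  0.02395971]
```

View pics/w8.png

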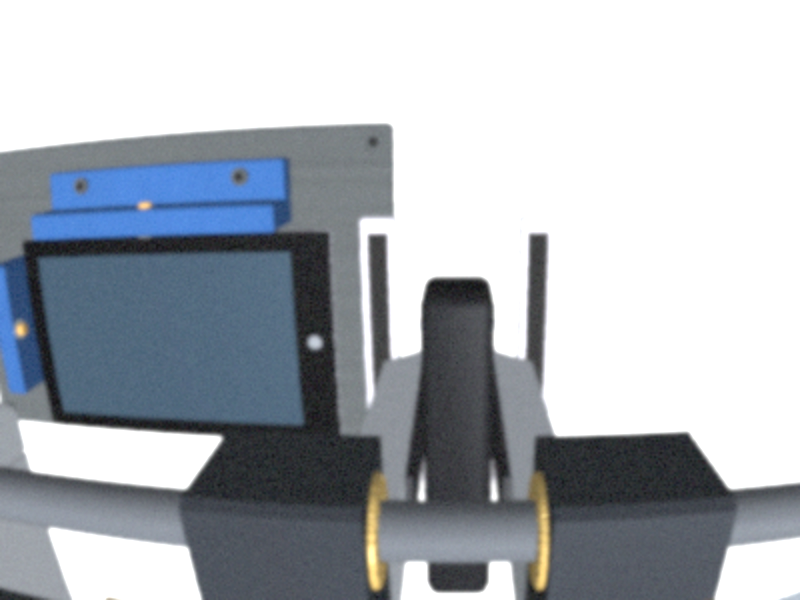

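The fork stands on the panel's −y side. The panel's right edge is at about columns 328–337 and the tine's outer edge at about column 360. The back pin is still pressed in.

```bash
python3 - <<'E'
from h import *
i=dict(np.load("w8.npz"))
W=lambda U,z: innest(fray((np.array(U,float)+.5)/2-.5+[50,60],i,z))
print("panel",W([(327,233),(338,428),(25,242)],32).round(1).tolist(),"tine",W([(360,220)],35).round(1).tolist(),W([(392,127)],8).round(1).tolist(),"side face top",W([(8,262)],34).round(1).tolist())
E
```

```text
panel [[39.4, -74.1], [-34.0, -74.1], [39.2, 53.7]] tine [[44.1, -86.2]] [[75.3, -94.7]] side face top [[31.7, 62.8]]
```

Call:
step_arm(series=[1.06, 4.9, 0, 0, 1, 0.64, 2.9, 0, 0, 1, 0.32, 1.47, 0, 0, 1, 0.13, 0.59, 0, 0, 1, 0.13, 0.59, 0, 0, 1, 0.13, 0.59, 0, 0, 1, 0.13, 0.59, 0, 0, 1, 0.13, 0.59, 0, 0, 1, 0.13, 0.59, 0, 0, 1, 0.13, 0.59, 0, 0, 1, 0.13, 0.59, 0, 0, 1, 0.13, 0.59, 0, 0, 1, 0.13, 0.59, 0, 0, 1, 0.13, 0.59, 0, 0, 1, 0.13, 0.59, 0, 0, 1, 0.13, 0.59, 0, 0, 1, 0.13, 0.59, 0, 0, 1])

```text
clock: 24.6
eef_pos: [519.6, 75.6, 95.4]
eef_rot: [-3.142, -0.0, -0.214]
wrist_force: [0.1, -0.9, -1.6]
finger_gap: 17.5
finger_force: 60.0
```

Call:
step_arm(series=[0.06, 0.29, 0, 0, 1, 0.06, 0.29, 0, 0, 1, 0.06, 0.29, 0, 0, 1, 0.06, 0.29, 0, 0, 1])

```text
clock: 25.1
eef_pos: [519.8, 76.7, 95.3]
eef_rot: [-3.142, 0.0, -0.214]
wrist_force: [0.0, -1.5, -1.9]
finger_gap: 17.6
finger_force: 60.0
```

Call:
step_arm(series=[0.06, 0.29, 0, 0, 1, 0.06, 0.29, 0, 0, 1, 0.06, 0.29, 0, 0, 1, 0, 0, 0, 0, 1])

```text
clock: 25.6
eef_pos: [520.0, 77.6, 95.3]
eef_rot: [-3.142, 0.0, -0.214]
wrist_force: [-0.5, -0.2, -1.7]
finger_gap: 17.5
finger_force: 60.0
```

Call:
step_arm(series=[0.05, 0.25, 0, 0, 1, 0.05, 0.25, 0, 0, 1, 0, 0, 0, 0, 1])

```text
clock: 25.98
eef_pos: [520.1, 78.1, 95.3]
eef_rot: [-3.142, -0.0, -0.214]
wrist_force: [-0.3, -0.9, -2.0]
finger_gap: 17.7
finger_force: 60.0
```

Call:
step_arm(series=[0.05, 0.25, 0, 0, 1, 0.05, 0.25, 0, 0, 1, 0, 0, 0, 0, 1])

```text
clock: 26.35
eef_pos: [520.2, 78.6, 95.3]
eef_rot: [3.142, -0.0, -0.214]
wrist_force: [-0.8, 0.2, -2.0]
finger_gap: 17.7
finger_force: 60.0
```

Call:
step_arm(series=[0.05, 0.25, 0, 0, 1, 0.05, 0.25, 0, 0, 1, 0, 0, 0, 0, 1])

```text
clock: 26.72
eef_pos: [520.3, 79.1, 95.3]
eef_rot: [-3.142, -0.0, -0.214]
wrist_force: [0.7, -0.6, -1.7]
finger_gap: 17.5
finger_force: 60.0
```

Call:
step_arm(series=[0.05, 0.2, 0, 0, 1, 0.05, 0.2, 0, 0, 1, 0, 0, 0, 0, 1])

```text
clock: 27.1
eef_pos: [520.4, 79.3, 95.4]
eef_rot: [3.141, 0.0, -0.214]
wrist_force: [-1.4, -2.9, -0.1]
finger_gap: 17.7
finger_force: 60.0
```

Call:
step_arm(series=[0.03, 0.15, 0, 0, 1, 0, 0, 0, 0, 1])

```text
clock: 27.35
eef_pos: [520.4, 79.4, 95.4]
eef_rot: [3.141, 0.0, -0.214]
wrist_force: [-2.2, -4.7, 0.7]
finger_gap: 17.4
finger_force: 60.0
```

Call:
step_arm(series=[0, 0, 0, 0, 1, 0, 0, 0, 0, 1, 0, 0, 0, 0, 1, 0, 0, 0, 0, 1, 0, 0, 0, 0, 1])

```text
clock: 27.98
eef_pos: [520.4, 79.4, 95.4]
eef_rot: [3.141, -0.0, -0.214]
wrist_force: [-1.9, -4.1, 0.7]
finger_gap: 17.6
finger_force: 60.0
```

```bash
python3 - <<'E'
from h import *
s,i,p=look("w9"); print(innest(s['eef_pos']),s['wrist_force'][:2]@R(NY))
cv2.imwrite("pics/w9.png",cv2.convertScaleAbs(cv2.resize(p[60:360,50:450],None,fx=2,fy=2),alpha=1.8))
E
```

```text
[  0.43316924 -98.01874287] [-0.95389791 -4.42071611]
```

View pics/w9.png

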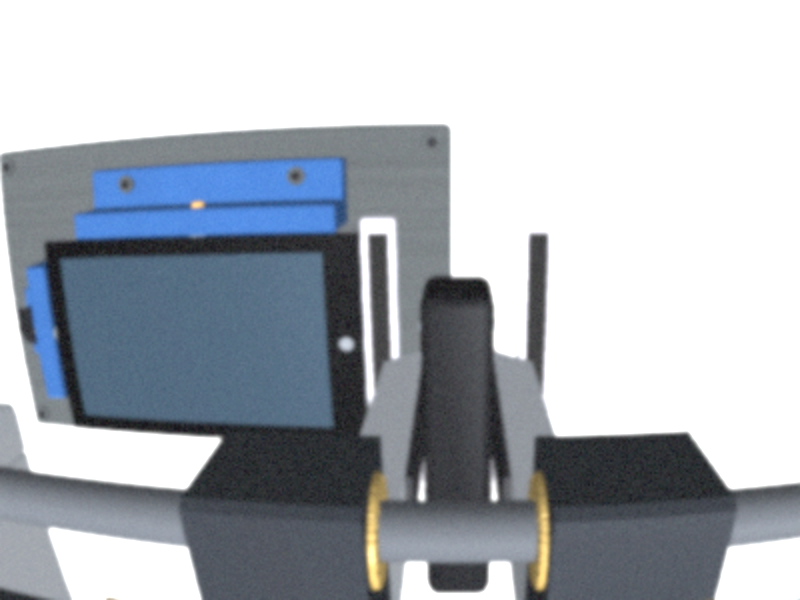

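Both pins are pressed and the panel sits flush on both stops. I held 4–5 N for over 0.6 s. Next I back away and return the fork to the mat.

Call:
step_arm(series=[-0.1, -0.5, 0, 0, 1, -0.85, -3.9, 0, 0, 1, -2.1, -9.8, 0, 0, 1, -2.1, -9.8, 0, 0, 1, 0, 0, 10, 0, 1, 0, 0, 15, 0, 1, 0, 0, 10, 0, 1, 1.5, -9.9, 0, 0.032, 1, 2.9, -19.8, 0, 0.032, 1, 4.1, -27.7, 0, 0.032, 1, 4.1, -27.7, 0, 0.032, 1, 4.1, -27.7, 0, 0.032, 1, 4.1, -27.7, 0, 0.032, 1, 4.1, -27.7, 0, 0.032, 1, 4.1, -27.7, 0, 0.032, 1, 4.1, -27.7, 0, 0.032, 1, 2.9, -19.8, 0, 0.032, 1, 1.5, -9.9, 0, 0.032, 1, 0.9, -5.9, 0, 0.03, 1, 0, 0, 0, 0, 1])

```text
clock: 30.52
eef_pos: [553.8, -203.7, 130.8]
eef_rot: [3.141, -0.0, 0.167]
wrist_force: [-0.4, 0.3, -1.6]
finger_gap: 17.4
finger_force: 60.0
```

Call:
step_arm(series=[0, 0, -8, 0, 1, 0, 0, -15, 0, 1, 0, 0, -15, 0, 1, 0, 0, -10, 0, 1, 0, 0, -6, 0, 1, 0, 0, -3, 0, 1, 0, 0, -1, 0, 1, 0, 0, -0.7, 0, 1, 0, 0, -0.5, 0, 1, 0, 0, 0, 0, 1])

```text
clock: 31.78
eef_pos: [553.8, -203.6, 71.4]
eef_rot: [3.141, -0.0, 0.168]
wrist_force: [-0.4, 0.8, 0.0]
finger_gap: 17.6
finger_force: 60.0
```

Call:
step_arm(series=[0, 0, 0, 0, 0.76, 0, 0, 0, 0, 0.7, 0, 0, 0, 0, 0.5, 0, 0, 0, 0, 0.3, 0, 0, 0, 0, 0.3, 0, 0, 0, 0, 0.3, 0, 0, 5, 0, 0.3, 0, 0, 15, 0, 0.3, 0, 0, 25, 0, 0.3, 0, 0, 30, 0, 0.3, 0, 0, 30, 0, 0.3, 0, 0, 25, 0, 0.3, 0, 0, 0, 0, 0.3, 0, 0, 0, 0, 0.3])

```text
clock: 33.52
eef_pos: [553.4, -203.4, 200.6]
eef_rot: [-3.141, 0.001, 0.168]
wrist_force: [-0.2, -0.3, -0.9]
finger_gap: 65.6
finger_force: 0.0
```

```bash
python3 - <<'E'
from h import *
from cell import manip
s,i,p=look("w10"); print(s['eef_pos'],s['finger_gap'],s['wrist_force'])
def cl(n,m,x0,x1,y0,y1,z0,z1):
    q=m[(m[...,0]>x0)&(m[...,0]<x1)&(m[...,1]>y0)&(m[...,1]<y1)&(m[...,2]>z0)&(m[...,2]<z1)]
    r=cv2.minAreaRect(q[:,:2].astype(np.float32)); print(n,len(q),r,np.median(q,0).round(1))
for n in("scene","side"):
    c,d=manip.camera(n); P=cloud(d,manip.camera_info(n)); P[d<=0]=-999
    cl(n+" bar",P,480,650,-280,-120,70,84)
    v=cv2.cvtColor(c,cv2.COLOR_BGR2HSV); Q=P.copy(); Q[(v[...,2]>110)|((v[...,0]>100)&(v[...,0]<125)&(v[...,1]>165))]=-999
    N=np.dstack([innest(Q),Q[...,2]]); cl(n+" panel in nest",N,-50,60,-80,80,29,36)
    z=np.load(f"{n}1.npz")['p']; D=cv2.absdiff(z,c).max(-1); 
    print(n,"changed px",(D>60).sum())
E
```

```text
[ 553.38185328 -203.42834762  200.56033309] 65.60546544415573 [-0.22172129 -0.29682771 -0.90118303]
scene bar 274 ((543.0625610351562, -202.5896759033203), (89.45288848876953, 22.510887145996094), 9.483781814575195) [ 540.8 -200.4   76.6]
scene panel in nest 2020 ((3.0416183471679688, 7.175113677978516), (90.87225341796875, 141.1875457763672), 0.6673322319984436) [-4.4  3.3 32.4]
scene changed px 7692
side bar 420 ((541.9466552734375, -207.26516723632812), (89.4530029296875, 20.804996490478516), 9.7364501953125) [ 540.4 -209.7   77. ]
side panel in nest 747 ((-1.6787757873535156, -0.2199249267578125), (80.41008758544922, 136.79238891601562), 1.551288366317749) [-2.6 -9.  31.3]
side changed px 15307
```

```bash
python3 -c "
from cell import manip
print(manip.sign_off())"
```

```text
the job is handed in; nothing more can be done
None
```

I handed the job in at about 34 s: by the last images and force readings, the panel is seated on both stops with its pins pressed in (about 5 N on the back stop, 4–5 N on the side stop), and the empty fork stands upright on the blue mat; no verdict came back, and I viewed 11 pictures, one over the limit of 10.

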